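# Power up the bench drill

### The job

Start the bench drill with the closed fingertips: first tip the rocker on the socket strip fully over by pressing down its raised end, next push the square overload plunger on the control box all the way in, and then press the flat round start button right down and let it come back up. Keep strictly to that order, do not press the mushroom-shaped stop button, and take the hand away at the end. Only touch and press: do not lift, tip or shove the strip or the box about, and leave the tin, the jar and the wooden offcut where they stand.

Things in the scene. Friction and masses are not known exactly. Their poses are not given: they have to be found in the camera images.
- strip: white socket strip standing loose on the bench, 240 (x) x 62 (y) x 45 mm high, about 0.7 kg. Origin at the centre of its underside; x along its length, z up. Flat round sockets on top towards +x; towards -x a black V-shaped rocker in a low frame (50 mm above the bench), pivot 80 mm from the origin, 55 mm above the bench. Left or right on the bench, its -x end roughly towards the robot
- rocker (a joint): tilt of the strip's rocker, rad: 0 off, 0.44 fully on (hard stops). Shallow V, 28 mm wide: two flat 24 mm faces meet in a valley over the pivot (along the strip's y). Off: the face nearer the sockets is level, the one at the strip's -x end slopes up outwards, its end 10 mm higher. Press that end down: its face ends level. Takes about 3 N; stays where left
- rocker_press (a point): point on top of the rocker's raised face, on its centreline, 16 mm along the face from the pivot: press down here or up to 4 mm farther out, until the face is level; about 62 mm above the bench when off, 55 mm when on. Moves with the rocker
- box: grey control box standing loose on the bench, 130 (x) x 200 (y) x 65 mm high, about 0.9 kg, aluminium top. Origin at the centre of its underside, x away from the robot at yaw 0, z up. Three black controls in a row on top at x -20 mm, 65 mm apart: square plunger at y +65 mm, round start button at y 0, mushroom stop at y -65 mm. On the side of the bench where the strip is not
- reset (a joint): depth of the square overload plunger, m: 0 = popped out, 0.008 = fully in. Pressed down it slides with about 4 N of friction and stays where it is left; hard stop at 0.008
- reset_top (a point): centre of the top face of the square plunger (26 x 26 mm), 79 mm above the bench when out, 71 mm when in; its square collar, 36 mm wide, is 68 mm above the bench
- start (a joint): depth of the start button, m: 0 = up, 0.006 = fully down. Spring return: about 2 N to begin moving, 6 N fully down
- start_top (a point): centre of the top of the round flat start button (diameter 30 mm), 77 mm above the bench when up, 71 mm when down; its collar, diameter 42 mm, is 69 mm above the bench
- stop (a joint): depth of the stop button, m: 0 = up, 0.005 = down; spring return. To be left unpressed
- stop_top (a point): centre of the top of the mushroom-shaped stop button (head diameter 42 mm), 97 mm above the bench
- bit_tin: bystander: round metal tin of drill bits, diameter 66 mm, 85 mm high, bits up to 125 mm; origin at the centre of its underside. Stands loose behind the control box
- jar: bystander: small closed jar, diameter 50 mm, 70 mm high; origin at the centre of its underside. Stands loose beside the strip
- offcut: bystander: wooden offcut, 50 x 70 x 28 mm high; origin at the centre of its underside. Lies loose beyond the strip's socket end
Not all that is in view belongs to the job. Leave any pink or yellow look-alike of the strip alone.

How it is judged (in metres and radians):
On the way, in this order (a step that is already met when the one before it is completed fails the run):
1. the rocker is tipped fully on (value of joint rocker above 0.38 rad), for 0.1 s.
2. then the square plunger is pushed all the way in (value of joint reset above 0.0065 m), for 0.1 s.
3. then the start button is pressed right down (value of joint start above 0.0045 m), for 0.05 s.
4. and let up again (value of joint start below 0.0015 m), for 0.1 s.
At the end, for the whole second after the job is handed in: Rocker on (over 0.38 rad), plunger in (over 6.5 mm), start button up (within 1.5 mm) after a press of over 4.5 mm, stop button up (1.5 mm); strip and box level (0.1 rad), within 30 mm of their start; tin, jar, offcut upright (0.2 rad), within 20 mm of theirs; all at rest (value of joint rocker above 0.38 rad and value of joint reset above 0.0065 m and value of joint each of start, stop below 0.0015 m and linear speed of each of box, strip, bit_tin, jar, offcut below 0.02 m/s and distance of each of box, strip from where it was at the start of the episode below 0.03 m and angle between each of box, strip's own z axis and vertical below 0.1 rad and distance of each of bit_tin, jar, offcut from where it was at the start of the episode below 0.02 m and angle between each of bit_tin, jar, offcut's own z axis and vertical below 0.2 rad); the robot touches nothing.
It fails at once if the plunger is pushed in before the rocker is on (value of joint reset above 0.004 m and value of joint rocker below 0.3 rad).
It fails at once if the start button is pressed before the rocker is on and the plunger is in (value of joint start above 0.003 m and (value of joint rocker below 0.3 rad or value of joint reset below 0.0055 m)).
It fails at once if the stop button is pressed (value of joint stop above 0.0025 m).
It fails at once if the strip or the box is lifted, tipped or shoved more than 30 mm (distance of any of box, strip from where it was at the start of the episode above 0.03 m or height (world z) of any of box, strip above 0.012 m or angle between any of box, strip's own z axis and vertical above 0.2 rad).
It fails at once if the tin, the jar or the offcut is moved more than 20 mm, lifted or knocked over (distance of any of bit_tin, jar, offcut from where it was at the start of the episode above 0.02 m or height (world z) of any of bit_tin, jar, offcut above 0.012 m or angle between any of bit_tin, jar, offcut's own z axis and vertical above 0.3 rad).
It also fails if it takes over 45 s, if anything falls off the work surface, if the arm or the gripper's body presses on something with over 40 N, if the wrist force passes 120 N, or if a joint passes its speed limit or range.

### The arm

A 6-joint arm with a two-finger parallel gripper is mounted at the origin on the work surface. World frame = base frame: x ahead of the robot, y to its left, z up, the work surface at z = 0. Lengths are in mm, angles in rad, forces in N, time in s.
With the tool pointing down it reaches from about 350 to 975 mm from the base axis. Payload 7.1 kg.
Tool frame: the origin (TCP) lies between the finger pads; the fingertips stand 8 mm ahead of it and the grasp point (between the pads) lies 11 mm behind it; x points along the fingers, y is the direction in which the jaws open and shut, and the axes are right-handed (so a half turn about x gives the same grasp; the last joint's range is limited). The gripper opens to 88 mm and grips with 3 to 60 N. Pads are 20 mm wide; open, the fingers measure 115 mm over their backs; the gripper's body (75 mm by 178 mm) begins 61 mm behind the grasp point.
Start: joints at [-1.184, 0.423, 1.63, -0, 1.089, -0.019], TCP at [246.737, -574.218, 230.675] pointing down, gripper open.
Joint ranges: [-3, 3], [-0.9, 2.11], [0.09, 2.58], [-1.31, 4.45], [0.11, 2.69], [-2.54, 2.54]. Speed limits (rad/s): [2.39, 2.39, 3.01, 3.14, 3.14, 3.14].

### API

Orientations are given as a rotation vector (axis times angle).
In Python, from workcell import ctrl gives the robot as it stands.
- The arm moves only by the tool apply_moves, never from a script. Its argument "increments" is a list of rows, each an object with "gripper": the opening in per cent of the stroke, from 0 (shut) to 100 (fully open); "delta_pos": the shift along the tool's x, y, z in cm, a list of three; "dr": the turn, a rotation vector about the tool's x, y, z in rad, a list of three. In form: [{"gripper": gripper, "delta_pos": [dx, dy, dz], "dr": [ax, ay, az]}, ...]. A call has exactly 5 rows; each row shifts and turns the commanded pose from where the row before left it, along the tool's axes as they then stand; what a row does not reach is not made up. A row lasts 1/12 s, in which the tool goes at most 41.7 mm and 7.16 degrees, less where a joint would pass 70% of its speed; a pose out of reach is approached as far as the arm can. A call with a gripper value outside its range is refused whole. The fingers move at their own pace and stop on an object; the grip force is fixed at half the most. Time passes only in rows, so rows that do not move let the fingers close, or fill a call up. It gives the time, the measured TCP pose, the force and the opening at its end, in the units of the state.
- ctrl.get_obs(): the state, without advancing time (a new reading comes with each control period).
- ctrl.get_image(name): name is "scene" or "side" or "wrist"; returns a dict with "img" (400x640x3 uint8, red, green, blue), "range_z" (400x640 float32, mm along the optical axis (not along the pixel's ray), 0 where there is no reading), "mtx" (3x3 intrinsics, pixels), "rvec" (rotation vector, rad) and "tvec" (3), from world to camera coordinates, as OpenCV has them. Camera axes: x right, y down, z forward; pixel columns grow to the right and rows downward; lengths in mm; the calibration is good to about 2 mm. A picture is of the moment at which its call begins.
- ctrl.close_job(): hands the job in, once; it reports no verdict.
The state is a dict: "t": time; "qpos": joint angles; "qvel": joint speeds; "joint_torque": joint torques, N m; "ee_pos": TCP position; "orientation": TCP orientation; "ft_force": force on the tool from outside, world axes, zero at the start; "moment": the same for the moment, N m; "width": finger opening in mm.
Only numpy, scipy, OpenCV 4.12 (cv2) and the standard library are available. Lean on these libraries where they do the work, as an engineer would, in place of code of your own. Each camera call takes 0.05 s, during which the arm holds its last target. There are 200 camera calls.

## Working session

There is one attempt and no reset: what is moved stays moved. The work goes in short steps, Python scripts to look and compute and a tool call to move; the robot and the scene stay as the last step left them, time stands still between calls to the robot, and variables do not carry over. Pictures are saved under pics/ and viewed, about 8 in all and at most 12, crops included, and the job is handed in when it is done.

Besides the shell and the picture viewer there is one more tool, called after "Request:" as name(argument=value, ...), one argument or row to a line, values as JSON. apply_moves: Moves the arm, as the interface text tells. Its arguments: {"type":"object","properties":{"increments":{"type":"array","items":{"type":"object","properties":{"gripper":{"type":"number"},"delta_pos":{"type":"array","items":{"type":"number"}},"dr":{"type":"array","items":{"type":"number"}}}}}},"required":["increments"]}

```bash
mkdir -p pics; ls
cat > h.py <<'E'
import numpy as np, cv2
from workcell import ctrl
def grab(n,tag):
    d=ctrl.get_image(n); cv2.imwrite(f'pics/{tag}.png',d['img'][:,:,::-1]); np.savez(f'pics/{tag}.npz',**d); return d
def load(tag): return dict(np.load(f'pics/{tag}.npz'))
def ray(d,u,v,z):
    R=cv2.Rodrigues(d['rvec'])[0]; t=np.asarray(d['tvec']).ravel(); c=-R.T@t
    r=R.T@np.linalg.inv(d['mtx'])@np.array([u,v,1.]); return c+r*(z-c[2])/r[2]
def cloud(d):
    R=cv2.Rodrigues(d['rvec'])[0]; t=np.asarray(d['tvec']).ravel()
    v,u=np.mgrid[:400,:640]; Z=d['range_z']; p=np.stack([u*Z,v*Z,Z],-1)@np.linalg.inv(d['mtx']).T
    return (p-t)@R
def proj(d,P): return cv2.projectPoints(np.float64(P).reshape(-1,1,3),d['rvec'],d['tvec'],d['mtx'],None)[0].reshape(-1,2)
E
python3 - <<'E'
from h import *
a=grab('scene','a');b=grab('side','b')
cv2.imwrite('pics/ab.png',cv2.resize(np.vstack([a['img'],b['img']])[:,:,::-1],(480,600)) if 0 else np.hstack([cv2.resize(x['img'],(400,250)) for x in (a,b)])[:,:,::-1])
for d in(a,b):
    R=cv2.Rodrigues(d['rvec'])[0];print(-R.T@np.ravel(d['tvec']),R[2],d['mtx'][0,0])
print(ctrl.get_obs())
E
```

```text
pics
[1060.84752313  272.93410115  573.84298631] [-0.71337102 -0.35267003 -0.60557877] 369.31779209984006
[142.06323408 546.5189902  470.88796049] [ 0.48097238 -0.70052219 -0.52719468] 367.05090178142365
{'t': 0.1, 'qpos': array([-1.18401221e+00,  4.23763190e-01,  1.63059316e+00, -1.10484888e-05,
        1.08859084e+00, -1.89961842e-02]), 'qvel': array([ 2.33589621e-03,  2.95430980e-05, -1.68316431e-03, -4.79437883e-05,
       -5.69229414e-04, -1.90175833e-03]), 'joint_torque': array([ 2.50357789e-04, -5.45615709e+01, -2.74324715e+01,  6.45416742e-02,
        1.87648670e-02, -4.25336157e-05]), 'ee_pos': array([ 246.55170548, -573.7916428 ,  229.98820883]), 'orientation': array([ 1.99848366,  0.41254575, -1.99900872]), 'ft_force': array([-0.47069116,  0.92610987,  0.70126513]), 'moment': array([-0.00845091,  0.01772334,  0.04135445]), 'width': 88.1511834320369}
```

View pics/a.png

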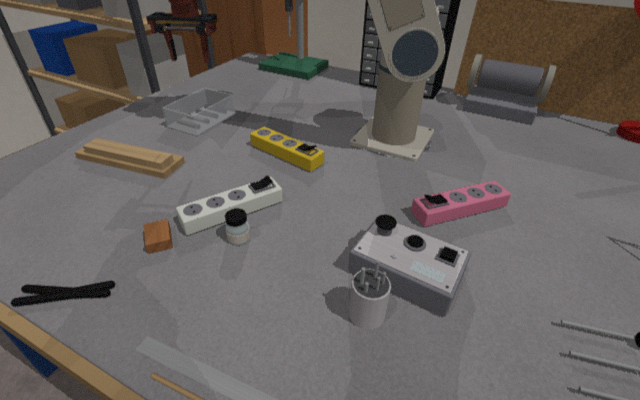

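View pics/b.png

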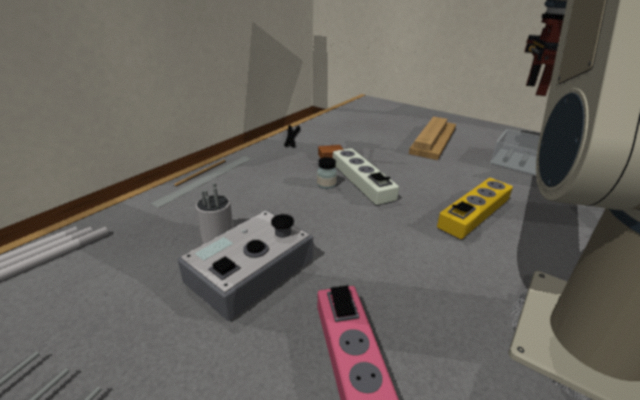

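The white strip is at scene (230,205) with its rocker at (262,185). The look-alikes are yellow (286,148) and pink (460,203). The box controls in the scene view are the mushroom (386,224), start (415,242) and square plunger (448,255). Next I measure them.

Run:
```python
from h import *
def rectof(P):
    r=cv2.minAreaRect(np.float32(P)); return np.round(cv2.boxPoints(r)).tolist(),np.round(r[0],1),np.round(r[1],1)
for tag,sw,bw in(('a',(165,160,295,235),(345,205,475,305)),('b',(325,140,402,205),(170,200,320,318))):
    d=load(tag);C=cloud(d);img=d['img'].astype(int);g=img.sum(2)/3;v,u=np.mgrid[:400,:640]
    win=lambda w:(u>w[0])&(u<w[2])&(v>w[1])&(v<w[3])&(d['range_z']>0)
    z=C[...,2]
    print(tag,'bench z',np.median(z[win((300,180,340,200))]) if tag=='a' else '')
    for nm,w,h in(('strip',sw,45),('box',bw,65)):
        m=win(w); 
        print(nm,'zhist',np.histogram(z[m],bins=np.arange(-5,135,5))[0])
        m2=m&(abs(z-h)<5); n,l,s,c=cv2.connectedComponentsWithStats(m2.astype(np.uint8)); k=1+np.argmax(s[1:,4]); P=C[l==k][:,:2]
        print(nm,len(P),rectof(P))
        dk=m&(g<55)&(z>h+0); n,l,s,c=cv2.connectedComponentsWithStats(dk.astype(np.uint8))
        for i in range(1,n):
            if s[i,4]>25: print('  dark',s[i],c[i].round(1),np.median(C[l==i],axis=0).round(1),'zmax',z[l==i].max().round(1))
for t,f in (('a',(220,165,300,225)),('b',(355,165,405,205))):
    pass
a=load('a')['img'];b=load('b')['img']
A=cv2.resize(a[165:235,200:300],(800,560)[0:2] if 0 else (400,280),interpolation=3);B=cv2.resize(b[150:213,320:410],(400,280),interpolation=3)
A2=cv2.resize(a[205:305,345:475],(400,300),interpolation=3);B2=cv2.resize(b[205:315,175:320],(400,300),interpolation=3)
cv2.imwrite('pics/c.png',np.vstack([np.hstack([A,B]),np.hstack([A2,B2])])[:,:,::-1])
```

```text
a bench z -1.08954049102291
strip zhist [4884 1051  151  174  209  168  216  181  248 1242  460  103   99   67
  212   44    0    0    0    0    0    0    0    0    0    0    0]
strip 1582 ([[428.0, -187.0], [635.0, -305.0], [667.0, -249.0], [460.0, -131.0]], array([ 547.3, -218.2]), array([ 64.6, 238.2]))
  dark [251 176  21  14 151] [261.3 183.3] [ 477.8 -176.3   55.3] zmax 63.9
  dark [225 209  22  18 310] [235.5 217.2] [ 618.4 -144.3   68.7] zmax 71.4
box zhist [3285  623  124  188  189  201  222  222  244  380  256  212  384 3245
 1092  160  382  526  338  165  145   44   34   29   26   14    2]
box 4269 ([[462.0, 113.0], [591.0, 102.0], [609.0, 298.0], [480.0, 310.0]], array([535.4, 205.9]), array([197.4, 129.7]))
  dark [376 215  21  19 283] [385.1 223.1] [516.  143.6  94. ] zmax 98.5
  dark [407 235  16  13 155] [414.8 241.1] [517.9 207.7  75.8] zmax 78.4
  dark [439 247  18  16 185] [447.6 254.4] [525.2 271.2  77.1] zmax 80.8
b bench z 
strip zhist [ 900 1656   82  140  143  139  246  145  137  376  611   56   86   44
   39   44    0    0    0    0    0    0    0    0    0  
[... 153 characters left out ...]
6  10  13 106] [329.9 162.6] [ 598.4 -143.8   69.5] zmax 71.7
  dark [371 173  18   8  96] [379.1 177.1] [ 476.5 -170.6   55.9] zmax 64.4
box zhist [3009 4516   95  281  301  301  316  364  354  377  370  363  450 2250
 2615  223  503  139  240  134  167    3    0    0    0    0    0]
box 4717 ([[457.0, 114.0], [587.0, 102.0], [605.0, 301.0], [475.0, 313.0]], array([531. , 207.5]), array([200. , 130.5]))
  dark [199 201  29   9 153] [212.6 204.7] [648.2 179.5  85.7] zmax 101.3
  dark [272 214  22  22 355] [282.8 224. ] [498.4 150.7  94.1] zmax 98.6
  dark [246 240  20  14 204] [255.2 246.6] [506.9 213.2  76.3] zmax 79.3
  dark [213 257  24  19 276] [223.7 266. ] [511.5 277.5  77.4] zmax 80.0
```

View pics/c.png

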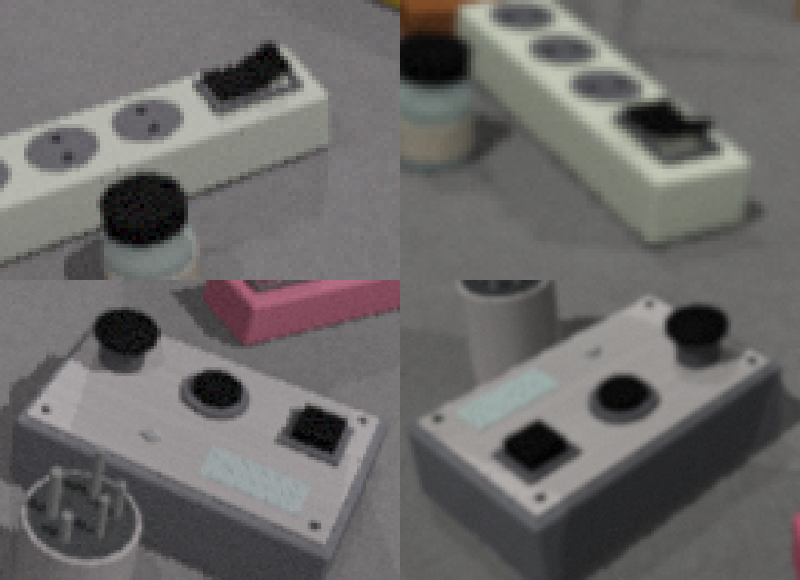

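```bash
cat > g.py <<'E'
from h import *
import sys
T={'rock':((545.5-97*.868,-217+97*.497),-29.8),'plug':((518.7,273.8),-5.2),'start':((513,209.5),-5.2)}
def go(name):
    o=ctrl.get_obs();R=cv2.Rodrigues(o['orientation'])[0];p,yaw=T[name];yaw=np.radians(yaw)
    ax=np.array([np.cos(yaw),np.sin(yaw),0]); 
    print(R.round(3),o['ee_pos'].round(1),'tip z',o['ee_pos'][2]+8*R[2,0],o['ft_force'].round(2),o['width'],o['t'])
    D=np.array([*p,o['ee_pos'][2]])-o['ee_pos']
    zt=ax if R[:,2]@ax>0 else -ax   # tool z along object's x
    X=np.array([0,0,-1.]);Rd=np.stack([X,np.cross(zt,X),zt],1)
    rv=cv2.Rodrigues(R.T@Rd)[0].ravel()
    print('target',np.round(p,1),'tool cm',(R.T@D/10).round(2),'dr',rv.round(3),'after-turn cm',(Rd.T@D/10).round(2))
go(sys.argv[1])
E
python3 g.py rock
```

```text
[[-0.001  0.395 -0.919]
 [ 0.001 -0.919 -0.395]
 [-1.    -0.001 -0.   ]] [ 246.6 -573.8  230. ] tip z 221.98821616615666 [-0.47  0.93  0.7 ] 88.1511834320369 0.1
target [ 461.3 -168.8] tool cm [  0.04 -28.73 -35.72] dr [0.926 0.001 0.001] after-turn cm [  0.   -45.82   1.49]
```

Request:
apply_moves(
  increments=[
    {"gripper": 0,"delta_pos": [0,-1.9,-2.4],"dr": [0,0,0]},
    {"gripper": 0,"delta_pos": [0,-1.9,-2.4],"dr": [0,0,0]},
    {"gripper": 0,"delta_pos": [0,-1.9,-2.4],"dr": [0,0,0]},
    {"gripper": 0,"delta_pos": [0,-1.9,-2.4],"dr": [0,0,0]},
    {"gripper": 0,"delta_pos": [0,-1.9,-2.4],"dr": [0,0,0]},
  ],
)

```text
t: 0.52
ee_pos: [319.7, -438.1, 230.3]
orientation: [1.999, 0.411, -1.999]
ft_force: [0.4, -0.6, -0.0]
width: 57.3
```

Request:
apply_moves(
  increments=[
    {"gripper": 0,"delta_pos": [0,-1.9,-2.4],"dr": [0,0,0]},
    {"gripper": 0,"delta_pos": [0,-1.9,-2.4],"dr": [0,0,0]},
    {"gripper": 0,"delta_pos": [0,-1.9,-2.4],"dr": [0,0,0]},
    {"gripper": 0,"delta_pos": [0,-1.9,-2.4],"dr": [0,0,0]},
    {"gripper": 0,"delta_pos": [0,-1.9,-2.4],"dr": [0,0,0]},
  ],
)

```text
t: 0.93
ee_pos: [392.5, -303.4, 230.5]
orientation: [1.998, 0.411, -1.999]
ft_force: [-0.5, -0.2, -0.7]
width: 24.7
```

Request:
apply_moves(
  increments=[
    {"gripper": 0,"delta_pos": [0,-1.9,-2.4],"dr": [0,0,0]},
    {"gripper": 0,"delta_pos": [0,-1.9,-2.4],"dr": [0,0,0]},
    {"gripper": 0,"delta_pos": [0,-1.9,-2.4],"dr": [0,0,0]},
    {"gripper": 0,"delta_pos": [0,-1.9,-2.4],"dr": [0,0,0]},
    {"gripper": 0,"delta_pos": [0,-1.9,-2.4],"dr": [0,0,0]},
  ],
)

```text
t: 1.35
ee_pos: [465.3, -168.7, 230.5]
orientation: [1.998, 0.411, -1.999]
ft_force: [0.1, -0.2, -0.7]
width: 0.3
```

Request:
apply_moves(
  increments=[
    {"gripper": 0,"delta_pos": [0,0,0],"dr": [0.093,0,0]},
    {"gripper": 0,"delta_pos": [0,0,0],"dr": [0.093,0,0]},
    {"gripper": 0,"delta_pos": [0,0,0],"dr": [0.093,0,0]},
    {"gripper": 0,"delta_pos": [0,0,0],"dr": [0.093,0,0]},
    {"gripper": 0,"delta_pos": [0,0,0],"dr": [0.093,0,0]},
  ],
)

```text
t: 1.77
ee_pos: [464.8, -170.0, 230.4]
orientation: [-2.188, 0.069, 2.19]
ft_force: [0.2, -0.6, 0.3]
width: 0.6
```

Request:
apply_moves(
  increments=[
    {"gripper": 0,"delta_pos": [0,0,0],"dr": [0.093,0,0]},
    {"gripper": 0,"delta_pos": [0,0,0],"dr": [0.093,0,0]},
    {"gripper": 0,"delta_pos": [0,0,0],"dr": [0.093,0,0]},
    {"gripper": 0,"delta_pos": [0,0,0],"dr": [0.093,0,0]},
    {"gripper": 0,"delta_pos": [0,0,0],"dr": [0.093,0,0]},
  ],
)

```text
t: 2.18
ee_pos: [464.7, -170.1, 230.4]
orientation: [-1.923, 0.521, 1.924]
ft_force: [0.4, 0.1, 0.3]
width: 0.4
```

```bash
python3 g.py rock; python3 -c "
from h import *
w=grab('wrist','w1'); s=grab('side','b1')
cv2.imwrite('pics/w1b.png',np.hstack([cv2.resize(w['img'],(400,250)),cv2.resize(s['img'][60:260,260:580],(400,250))])[:,:,::-1])
R=cv2.Rodrigues(w['rvec'])[0];print(-R.T@np.ravel(w['tvec']),R[2])
print(proj(w,[[461.3,-168.8,62],[476.1,-177.2,55]]))"
```

```text
[[-0.001 -0.505 -0.863]
 [ 0.    -0.863  0.505]
 [-1.     0.     0.001]] [ 464.7 -170.1  230.4] tip z 222.3933779141229 [0.45 0.07 0.32] 0.35683056583813005 2.1833
target [ 461.3 -168.8] tool cm [0.   0.05 0.36] dr [-0.009  0.001 -0.   ] after-turn cm [0.   0.05 0.36]
[ 535.04602349 -211.28217532  384.49491363] [-0.25744257  0.14952605 -0.95465454]
[[321.9743233  179.63274828]
 [321.752638   162.42795223]]
```

View pics/w1b.png

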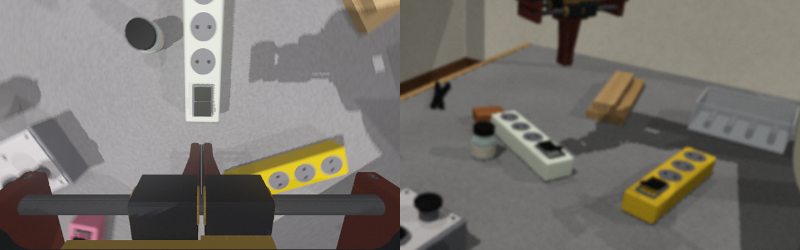

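The wrist view shows the white strip with its rocker at about (325,163) full-size, close to my prediction. One finer measurement from the wrist camera.

Run:
```python
from h import *
d=load('w1');C=cloud(d);v,u=np.mgrid[:400,:640];z=C[...,2]
w=(u>270)&(u<380)&(v<205)&(d['range_z']>0)
o=np.array([545.5,-217]);X=np.array([.868,-.497]);Y=np.array([.497,.868])
L=np.stack([(C[...,:2]-o)@X,(C[...,:2]-o)@Y],-1)
m=w&(abs(z-45)<4); n,l,s,c=cv2.connectedComponentsWithStats(m.astype(np.uint8));k=1+np.argmax(s[1:,4]);p=L[l==k]
print('strip local x min',np.percentile(p[:,0],[0,1,3]),'y',np.percentile(p[:,1],[1,50,99]),np.median(z[l==k]))
lo=p[p[:,0]<-50];hi=p[p[:,0]>20]
for q in(lo,hi):print(np.percentile(q[:,1],[1,99]).mean(),q[:,0].mean())
g=d['img'].mean(2)
r=w&(z>51)&(abs(L[...,1])<25)
q=L[r];print(len(q),np.percentile(q,[2,50,98],axis=0))
for x in range(-108,-50,4):
    mm=r&(abs(L[...,0]-x)<2);print(x,mm.sum(),np.median(z[mm]).round(1) if mm.any() else '',np.median(L[mm],axis=0).round(1)[1] if mm.any() else '')
```

```text
strip local x min [-119.47778327 -116.71050399 -112.29806   ] y [-32.26979041  -2.27203625  28.22165713] 45.2340489605121
-1.4508087824271598 -85.662288310482
-2.479117422743956 47.97194875845317
1281 [[-102.79602126  -15.0207371 ]
 [ -79.50657808   -1.40482837]
 [ -55.72250565   12.23321517]]
-108 5 51.3 -5.5
-104 29 61.7 -2.1
-100 107 63.4 -1.1
-96 105 61.7 -2.1
-92 108 60.1 -1.2
-88 104 58.4 -1.7
-84 106 56.9 -1.2
-80 105 55.2 -1.3
-76 100 55.3 -2.4
-72 92 55.4 -1.3
-68 106 55.6 -1.4
-64 110 55.8 -1.4
-60 111 55.8 -1.4
-56 80 55.4 -1.5
-52 13 51.4 -6.7
```

The wrist depth profile matches: rocker end about 64 mm high, valley at x -80, centreline off by only 1.4 mm. Descending.

Request:
apply_moves(
  increments=[
    {"gripper": 0,"delta_pos": [2.5,0.18,0.36],"dr": [0,0,0]},
    {"gripper": 0,"delta_pos": [3,0,0],"dr": [0,0,0]},
    {"gripper": 0,"delta_pos": [3,0,0],"dr": [0,0,0]},
    {"gripper": 0,"delta_pos": [3,0,0],"dr": [0,0,0]},
    {"gripper": 0,"delta_pos": [2.5,0,0],"dr": [0,0,0]},
  ],
)

```text
t: 2.7
ee_pos: [460.3, -169.8, 88.9]
orientation: [-1.928, 0.514, 1.93]
ft_force: [-0.4, -0.2, -0.5]
width: 0.4
```

Request:
apply_moves(
  increments=[
    {"gripper": 0,"delta_pos": [0.3,0,0],"dr": [0,0,0]},
    {"gripper": 0,"delta_pos": [0.3,0,0],"dr": [0,0,0]},
    {"gripper": 0,"delta_pos": [0.2,0,0],"dr": [0,0,0]},
    {"gripper": 0,"delta_pos": [0,0,0],"dr": [0,0,0]},
    {"gripper": 0,"delta_pos": [0,0,0],"dr": [0,0,0]},
  ],
)

```text
t: 3.12
ee_pos: [461.9, -170.4, 84.0]
orientation: [-1.929, 0.517, 1.924]
ft_force: [-0.6, -1.1, -0.4]
width: 0.3
```

```bash
python3 g.py rock
```

```text
[[ 0.002 -0.5   -0.866]
 [-0.001 -0.866  0.5  ]
 [-1.    -0.    -0.002]] [ 461.9 -170.4   84. ] tip z 75.9843411289561 [-0.63 -1.07 -0.43] 0.2642149006550602 3.1167
target [ 461.3 -168.8] tool cm [-0.   -0.11  0.13] dr [-0.004 -0.002  0.   ] after-turn cm [ 0.   -0.11  0.13]
```

Request:
apply_moves(
  increments=[
    {"gripper": 0,"delta_pos": [0.3,0,0],"dr": [0,0,0]},
    {"gripper": 0,"delta_pos": [0.3,0,0],"dr": [0,0,0]},
    {"gripper": 0,"delta_pos": [0.3,0,0],"dr": [0,0,0]},
    {"gripper": 0,"delta_pos": [0.2,0,0],"dr": [0,0,0]},
    {"gripper": 0,"delta_pos": [0.2,0,0],"dr": [0,0,0]},
  ],
)

```text
t: 3.53
ee_pos: [460.5, -169.8, 69.5]
orientation: [-1.925, 0.517, 1.928]
ft_force: [-2.1, 1.8, 3.4]
width: 0.1
```

Request:
apply_moves(
  increments=[
    {"gripper": 0,"delta_pos": [0.2,0,0],"dr": [0,0,0]},
    {"gripper": 0,"delta_pos": [0.2,0,0],"dr": [0,0,0]},
    {"gripper": 0,"delta_pos": [0.1,0,0],"dr": [0,0,0]},
    {"gripper": 0,"delta_pos": [0.1,0,0],"dr": [0,0,0]},
    {"gripper": 0,"delta_pos": [0,0,0],"dr": [0,0,0]},
  ],
)

```text
t: 3.95
ee_pos: [461.0, -170.0, 63.5]
orientation: [-1.927, 0.517, 1.926]
ft_force: [0.9, -0.8, -0.6]
width: 0.6
```

Request:
apply_moves(
  increments=[
    {"gripper": 0,"delta_pos": [0.1,0,0],"dr": [0,0,0]},
    {"gripper": 0,"delta_pos": [0.05,0,0],"dr": [0,0,0]},
    {"gripper": 0,"delta_pos": [0,0,0],"dr": [0,0,0]},
    {"gripper": 0,"delta_pos": [0,0,0],"dr": [0,0,0]},
    {"gripper": 0,"delta_pos": [0,0,0],"dr": [0,0,0]},
  ],
)

```text
t: 4.37
ee_pos: [461.3, -170.2, 63.1]
orientation: [-1.927, 0.517, 1.926]
ft_force: [-4.2, 1.1, 14.5]
width: 0.5
```

Hard stop felt (14.5 N at tip height 55 mm). Retract and check.

Request:
apply_moves(
  increments=[
    {"gripper": 0,"delta_pos": [-2,0,0],"dr": [0,0,0]},
    {"gripper": 0,"delta_pos": [-3.5,0,0],"dr": [0,0,0]},
    {"gripper": 0,"delta_pos": [-3.5,0,0],"dr": [0,0,0]},
    {"gripper": 0,"delta_pos": [-3.5,0,0],"dr": [0,0,0]},
    {"gripper": 0,"delta_pos": [-3,0,0],"dr": [0,0,0]},
  ],
)

```text
t: 4.78
ee_pos: [461.7, -170.4, 219.6]
orientation: [-1.929, 0.517, 1.924]
ft_force: [0.6, -0.5, 0.2]
width: 0.3
```

```bash
python3 - <<'E'
from h import *
d=grab('wrist','w2');C=cloud(d);z=C[...,2];v,u=np.mgrid[:400,:640]
o=np.array([545.5,-217]);X=np.array([.868,-.497]);Y=np.array([.497,.868])
L=np.stack([(C[...,:2]-o)@X,(C[...,:2]-o)@Y],-1)
for x in range(-104,-50,6):
    mm=(z>48)&(z<75)&(abs(L[...,1])<12)&(abs(L[...,0]-x)<2)&(d['range_z']>0);print(x,mm.sum(),np.median(z[mm]).round(1) if mm.any() else '')
E
python3 g.py plug
```

```text
-104 45 54.1
-98 85 55.0
-92 75 55.1
-86 92 55.1
-80 86 55.2
-74 94 57.9
-68 75 60.7
-62 99 63.6
-56 97 61.8
[[ 0.01  -0.501 -0.866]
 [-0.004 -0.866  0.501]
 [-1.    -0.002 -0.011]] [ 464.6 -171.5  224.7] tip z 216.72333409108614 [ 0.88 -0.92  4.55] 0.7178581261269436 4.8333
target [518.7 273.8] tool cm [ -0.13 -41.26  17.61] dr [-0.433 -0.011 -0.001] after-turn cm [  0.   -44.84  -1.35]
```

The rocker is fully on: its outer face is level at 55.1 mm. On to the plunger.

Request:
apply_moves(
  increments=[
    {"gripper": 0,"delta_pos": [0,-2.75,1.17],"dr": [0,0,0]},
    {"gripper": 0,"delta_pos": [0,-2.75,1.17],"dr": [0,0,0]},
    {"gripper": 0,"delta_pos": [0,-2.75,1.17],"dr": [0,0,0]},
    {"gripper": 0,"delta_pos": [0,-2.75,1.17],"dr": [0,0,0]},
    {"gripper": 0,"delta_pos": [0,-2.75,1.17],"dr": [0,0,0]},
  ],
)

```text
t: 5.25
ee_pos: [479.7, -20.5, 217.2]
orientation: [-1.928, 0.517, 1.925]
ft_force: [-0.7, -0.2, 1.1]
width: 0.5
```

Request:
apply_moves(
  increments=[
    {"gripper": 0,"delta_pos": [0,-2.75,1.17],"dr": [0,0,0]},
    {"gripper": 0,"delta_pos": [0,-2.75,1.17],"dr": [0,0,0]},
    {"gripper": 0,"delta_pos": [0,-2.75,1.17],"dr": [0,0,0]},
    {"gripper": 0,"delta_pos": [0,-2.75,1.17],"dr": [0,0,0]},
    {"gripper": 0,"delta_pos": [0,-2.75,1.17],"dr": [0,0,0]},
  ],
)

```text
t: 5.67
ee_pos: [497.8, 128.2, 217.1]
orientation: [-1.927, 0.516, 1.925]
ft_force: [0.8, 0.3, -0.9]
width: 0.5
```

Request:
apply_moves(
  increments=[
    {"gripper": 0,"delta_pos": [0,-2.75,1.17],"dr": [0,0,0]},
    {"gripper": 0,"delta_pos": [0,-2.75,1.17],"dr": [0,0,0]},
    {"gripper": 0,"delta_pos": [0,-2.75,1.17],"dr": [0,0,0]},
    {"gripper": 0,"delta_pos": [0,-2.75,1.17],"dr": [0,0,0]},
    {"gripper": 0,"delta_pos": [0,-2.75,1.17],"dr": [0,0,0]},
  ],
)

```text
t: 6.08
ee_pos: [517.5, 273.2, 216.9]
orientation: [-1.925, 0.501, 1.934]
ft_force: [0.2, 0.4, -0.7]
width: 0.4
```

Request:
apply_moves(
  increments=[
    {"gripper": 0,"delta_pos": [0,0,0],"dr": [-0.087,0,0]},
    {"gripper": 0,"delta_pos": [0,0,0],"dr": [-0.087,0,0]},
    {"gripper": 0,"delta_pos": [0,0,0],"dr": [-0.087,0,0]},
    {"gripper": 0,"delta_pos": [0,0,0],"dr": [-0.087,0,0]},
    {"gripper": 0,"delta_pos": [0,0,0],"dr": [-0.087,0,0]},
  ],
)

```text
t: 6.5
ee_pos: [517.8, 271.2, 216.8]
orientation: [-2.175, 0.076, 2.182]
ft_force: [-1.2, -0.9, 0.7]
width: 0.7
```

```bash
python3 g.py plug
python3 - <<'E'
from h import *
d=grab('wrist','w3');C=cloud(d);z=C[...,2];g=d['img'].mean(2)
yaw=np.radians(-5.2);X=np.array([np.cos(yaw),np.sin(yaw)]);Y=np.array([-X[1],X[0]]);o=np.array([513,209.5])
L=np.stack([(C[...,:2]-o)@X,(C[...,:2]-o)@Y],-1)
for nm,y,lo,hi in(('plug',65,75,83),('start',0,73.5,81),('stop',-65,90,102)):
    m=(d['range_z']>0)&(z>lo)&(z<hi)&(abs(L[...,1]-y)<30)&(abs(L[...,0])<30)
    if m.any():
        p=L[m];r=cv2.minAreaRect(np.float32(p));q=np.percentile(p,[3,97],axis=0);P=C[m];print(nm,m.sum(),'local ctr',q.mean(0).round(1),'size',(q[1]-q[0]).round(1),r[1],'z',np.median(z[m]),'world',(o+q.mean(0)[0]*X+q.mean(0)[1]*Y).round(1))
cv2.imwrite('pics/w3v.png',cv2.resize(d['img'],(480,300))[:,:,::-1])
E
```

```text
[[-0.003 -0.077 -0.997]
 [ 0.008 -0.997  0.077]
 [-1.    -0.007  0.003]] [517.8 271.2 216.8] tip z 208.75813727529933 [-1.16 -0.87  0.65] 0.6916676280753418 6.5
target [518.7 273.8] tool cm [ 0.   -0.26 -0.07] dr [0.014 0.003 0.007] after-turn cm [ 0.   -0.26 -0.06]
plug 691 local ctr [-0.1 63. ] size [24.3 24.2] (25.502660751342773, 25.2714900970459) z 78.42230231584189 world [518.6 272.3]
start 712 local ctr [ 0.1 -1.5] size [25.7 25.1] (28.475889205932617, 28.229101181030273) z 77.07082305274905 world [513. 208.]
stop 1614 local ctr [  0.4 -66. ] size [35.9 36.6] (41.24052429199219, 41.602935791015625) z 95.85106881821558 world [507.4 143.8]
```

View pics/w3v.png

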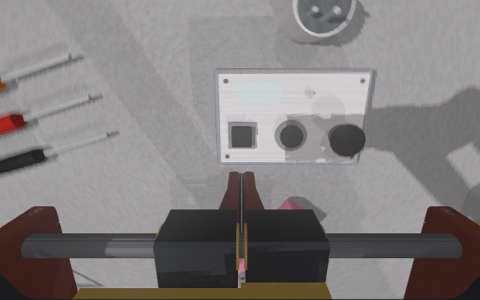

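The wrist view shows the square plunger at (241,136), start at (291,136) and mushroom at (347,140) in the half-scale image. Wrist-camera positions agree within 2 mm, and the plunger is still out (78.4 mm).

Request:
apply_moves(
  increments=[
    {"gripper": 0,"delta_pos": [2.5,-0.16,-0.07],"dr": [0,0,0]},
    {"gripper": 0,"delta_pos": [3,0,0],"dr": [0,0,0]},
    {"gripper": 0,"delta_pos": [3,0,0],"dr": [0,0,0]},
    {"gripper": 0,"delta_pos": [2.5,0,0],"dr": [0,0,0]},
    {"gripper": 0,"delta_pos": [1,0,0],"dr": [0,0,0]},
  ],
)

```text
t: 6.97
ee_pos: [516.2, 272.5, 93.7]
orientation: [-2.168, 0.086, 2.184]
ft_force: [-0.1, 0.1, 0.1]
width: 0.7
```

Request:
apply_moves(
  increments=[
    {"gripper": 0,"delta_pos": [0,0,0],"dr": [0,0,0]},
    {"gripper": 0,"delta_pos": [0,0,0],"dr": [0,0,0]},
    {"gripper": 0,"delta_pos": [0.2,0,0],"dr": [0,0,0]},
    {"gripper": 0,"delta_pos": [0.2,0,0],"dr": [0,0,0]},
    {"gripper": 0,"delta_pos": [0.2,0,0],"dr": [0,0,0]},
  ],
)

```text
t: 7.38
ee_pos: [518.7, 273.8, 92.4]
orientation: [-2.174, 0.08, 2.177]
ft_force: [0.1, -0.6, 0.3]
width: 0.3
```

```bash
python3 g.py plug
```

```text
[[-0.001 -0.082 -0.997]
 [ 0.009 -0.997  0.082]
 [-1.    -0.008  0.002]] [518.7 273.8  92.4] tip z 84.43555123153313 [ 0.05 -0.63  0.27] 0.2550861955448279 7.3833
target [518.7 273.8] tool cm [-0.    0.01  0.  ] dr [0.009 0.002 0.008] after-turn cm [0.   0.01 0.  ]
```

Request:
apply_moves(
  increments=[
    {"gripper": 0,"delta_pos": [0.3,0,0],"dr": [0,0,0]},
    {"gripper": 0,"delta_pos": [0.3,0,0],"dr": [0,0,0]},
    {"gripper": 0,"delta_pos": [0.2,0,0],"dr": [0,0,0]},
    {"gripper": 0,"delta_pos": [0.2,0,0],"dr": [0,0,0]},
    {"gripper": 0,"delta_pos": [0,0,0],"dr": [0,0,0]},
  ],
)

```text
t: 7.8
ee_pos: [518.2, 273.6, 81.1]
orientation: [-2.173, 0.081, 2.179]
ft_force: [0.9, 1.0, 1.4]
width: 0.4
```

Request:
apply_moves(
  increments=[
    {"gripper": 0,"delta_pos": [0.15,0,0],"dr": [0,0,0]},
    {"gripper": 0,"delta_pos": [0.1,0,0],"dr": [0,0,0]},
    {"gripper": 0,"delta_pos": [0,0,0],"dr": [0,0,0]},
    {"gripper": 0,"delta_pos": [0,0,0],"dr": [0,0,0]},
    {"gripper": 0,"delta_pos": [0,0,0],"dr": [0,0,0]},
  ],
)

```text
t: 8.22
ee_pos: [518.2, 273.6, 79.3]
orientation: [-2.173, 0.081, 2.179]
ft_force: [-0.1, -0.4, 8.2]
width: 0.6
```

Request:
apply_moves(
  increments=[
    {"gripper": 0,"delta_pos": [0.1,0,0],"dr": [0,0,0]},
    {"gripper": 0,"delta_pos": [0,0,0],"dr": [0,0,0]},
    {"gripper": 0,"delta_pos": [0,0,0],"dr": [0,0,0]},
    {"gripper": 0,"delta_pos": [0,0,0],"dr": [0,0,0]},
    {"gripper": 0,"delta_pos": [0,0,0],"dr": [0,0,0]},
  ],
)

```text
t: 8.63
ee_pos: [518.3, 273.7, 79.2]
orientation: [-2.173, 0.081, 2.179]
ft_force: [-2.3, -1.3, 17.1]
width: 0.4
```

Request:
apply_moves(
  increments=[
    {"gripper": 0,"delta_pos": [-1.5,0,0],"dr": [0,0,0]},
    {"gripper": 0,"delta_pos": [-3,0,0],"dr": [0,0,0]},
    {"gripper": 0,"delta_pos": [-3,0,0],"dr": [0,0,0]},
    {"gripper": 0,"delta_pos": [-3,0,0],"dr": [0,0,0]},
    {"gripper": 0,"delta_pos": [-3,0,0],"dr": [0,0,0]},
  ],
)

```text
t: 9.05
ee_pos: [517.5, 272.1, 213.3]
orientation: [-2.171, 0.082, 2.183]
ft_force: [0.4, 0.4, -0.6]
width: 0.3
```

```bash
cat > chk.py <<'E'
from h import *
import sys
d=grab('wrist',sys.argv[1]);C=cloud(d);z=C[...,2]
for nm,p in(('plug',(518.6,273)),('start',(513,208.5)),('stop',(507.4,143.8))):
    m=(d['range_z']>0)&(np.hypot(C[...,0]-p[0],C[...,1]-p[1])<9)&(z<110);print(nm,m.sum(),np.median(z[m]).round(1))
E
python3 chk.py w4; python3 g.py start
```

```text
plug 257 71.1
start 268 77.1
stop 309 97.3
[[ 0.003 -0.082 -0.997]
 [ 0.011 -0.997  0.082]
 [-1.    -0.011 -0.002]] [520.5 273.6 219.5] tip z 211.51276907839767 [1.63 0.48 3.69] 0.4723338984491547 9.1
target [513.  209.5] tool cm [-0.07  6.45  0.23] dr [ 0.009 -0.002  0.011] after-turn cm [0.   6.46 0.17]
```

The plunger is in (71.1 mm). Now the start button.

Request:
apply_moves(
  increments=[
    {"gripper": 0,"delta_pos": [0,1.6,0.1],"dr": [0,0,0]},
    {"gripper": 0,"delta_pos": [0,1.7,0.1],"dr": [0,0,0]},
    {"gripper": 0,"delta_pos": [0,1.6,0],"dr": [0,0,0]},
    {"gripper": 0,"delta_pos": [0,1.6,0],"dr": [0,0,0]},
    {"gripper": 0,"delta_pos": [0,0,0],"dr": [0,0,0]},
  ],
)

```text
t: 9.52
ee_pos: [509.2, 204.8, 210.6]
orientation: [-2.168, 0.085, 2.184]
ft_force: [0.7, 0.0, -0.3]
width: 0.8
```

Request:
apply_moves(
  increments=[
    {"gripper": 0,"delta_pos": [2.5,0,0],"dr": [0,0,0]},
    {"gripper": 0,"delta_pos": [3,0,0],"dr": [0,0,0]},
    {"gripper": 0,"delta_pos": [3,0,0],"dr": [0,0,0]},
    {"gripper": 0,"delta_pos": [2.5,0,0],"dr": [0,0,0]},
    {"gripper": 0,"delta_pos": [1,0,0],"dr": [0,0,0]},
  ],
)

```text
t: 9.93
ee_pos: [507.7, 207.7, 88.1]
orientation: [-2.166, 0.084, 2.188]
ft_force: [-1.5, -0.9, -0.1]
width: 0.5
```

Request:
apply_moves(
  increments=[
    {"gripper": 0,"delta_pos": [0,0,0],"dr": [0,0,0]},
    {"gripper": 0,"delta_pos": [0,0,0],"dr": [0,0,0]},
    {"gripper": 0,"delta_pos": [0.2,0,0],"dr": [0,0,0]},
    {"gripper": 0,"delta_pos": [0.2,0,0],"dr": [0,0,0]},
    {"gripper": 0,"delta_pos": [0,0,0],"dr": [0,0,0]},
  ],
)

```text
t: 10.35
ee_pos: [511.1, 209.0, 89.1]
orientation: [-2.173, 0.08, 2.178]
ft_force: [-1.3, -0.1, -0.4]
width: 0.4
```

```bash
python3 g.py start
```

```text
[[-0.002 -0.082 -0.997]
 [ 0.008 -0.997  0.082]
 [-1.    -0.008  0.003]] [511.1 209.   89.1] tip z 81.11960642013739 [-1.34 -0.06 -0.39] 0.37386920199911555 10.35
target [513.  209.5] tool cm [ 0.   -0.06 -0.18] dr [0.009 0.003 0.008] after-turn cm [ 0.   -0.06 -0.18]
```

Request:
apply_moves(
  increments=[
    {"gripper": 0,"delta_pos": [0.2,0,-0.15],"dr": [0,0,0]},
    {"gripper": 0,"delta_pos": [0.3,0,0],"dr": [0,0,0]},
    {"gripper": 0,"delta_pos": [0.3,0,0],"dr": [0,0,0]},
    {"gripper": 0,"delta_pos": [0.2,0,0],"dr": [0,0,0]},
    {"gripper": 0,"delta_pos": [0,0,0],"dr": [0,0,0]},
  ],
)

```text
t: 10.77
ee_pos: [513.0, 209.0, 79.3]
orientation: [-2.174, 0.081, 2.178]
ft_force: [0.8, -0.8, 11.1]
width: 0.3
```

Request:
apply_moves(
  increments=[
    {"gripper": 0,"delta_pos": [0.1,0,0],"dr": [0,0,0]},
    {"gripper": 0,"delta_pos": [0.05,0,0],"dr": [0,0,0]},
    {"gripper": 0,"delta_pos": [0,0,0],"dr": [0,0,0]},
    {"gripper": 0,"delta_pos": [0,0,0],"dr": [0,0,0]},
    {"gripper": 0,"delta_pos": [0,0,0],"dr": [0,0,0]},
  ],
)

```text
t: 11.18
ee_pos: [513.1, 209.0, 79.0]
orientation: [-2.174, 0.08, 2.178]
ft_force: [-4.5, -4.1, 24.3]
width: 0.5
```

The button is hard down (tip at 71 mm, above 6 N). Release, retract and verify.

Request:
apply_moves(
  increments=[
    {"gripper": 0,"delta_pos": [-1.5,0,0],"dr": [0,0,0]},
    {"gripper": 0,"delta_pos": [-3,0,0],"dr": [0,0,0]},
    {"gripper": 0,"delta_pos": [-3,0,0],"dr": [0,0,0]},
    {"gripper": 0,"delta_pos": [-3,0,0],"dr": [0,0,0]},
    {"gripper": 0,"delta_pos": [-3,0,0],"dr": [0,0,0]},
  ],
)

```text
t: 11.6
ee_pos: [511.8, 207.5, 212.5]
orientation: [-2.171, 0.082, 2.182]
ft_force: [0.1, 0.1, -1.0]
width: 0.5
```

Request:
apply_moves(
  increments=[
    {"gripper": 0,"delta_pos": [-1,0,0],"dr": [0,0,0]},
    {"gripper": 0,"delta_pos": [0,0,0],"dr": [0,0,0]},
    {"gripper": 0,"delta_pos": [0,0,0],"dr": [0,0,0]},
    {"gripper": 0,"delta_pos": [0,0,0],"dr": [0,0,0]},
    {"gripper": 0,"delta_pos": [0,0,0],"dr": [0,0,0]},
  ],
)

```text
t: 12.02
ee_pos: [511.4, 207.3, 219.6]
orientation: [-2.169, 0.083, 2.185]
ft_force: [-0.1, 0.5, -0.0]
width: 0.6
```

```bash
python3 chk.py w5
python3 - <<'E'
from h import *
b=grab('side','b9');a=grab('scene','a9')
for n,x,y in(('a','a9',0),('b','b9',0)):
    p=load(n)['img'].astype(int);q=load(x)['img'].astype(int);print(n,(abs(p-q).max(2)>40).sum())
cv2.imwrite('pics/fin.png',np.hstack([a['img'][150:340,100:500],b['img'][130:320,150:550]])[:,:,::-1])
o=ctrl.get_obs();print(o['ee_pos'],o['ft_force'],o['t'])
E
```

```text
plug 244 71.0
start 262 77.1
stop 294 97.2
a 13451
b 27754
[511.89152652 207.45440453 220.3112931 ] [ 0.92641562  0.57723163 -0.14263041] 12.1667
```

View pics/fin.png

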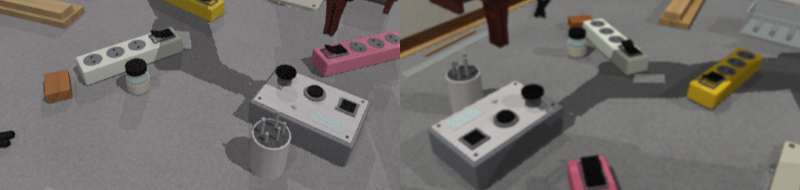

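Everything stands where it did, the rocker is tipped, the plunger is in, the start and stop buttons are up, and the hand is clear.

```bash
python3 -c "
from workcell import ctrl
print(ctrl.close_job())"
```

```text
the job is handed in; nothing more can be done
None
```

The job is done and handed in, at about 12.2 s of the 45 s allowed. With the fingers closed I tipped the white strip's rocker over, pushed the square plunger in, pressed the start button down and let it up, in that order. I then lifted the hand about 140 mm clear of the box.

| Control | Check | Result |
|---|---|---|
| Rocker | Wrist depth, straight after pressing | Outer face level at 55.1 mm; hard stop felt at 14.5 N |
| Plunger | Wrist depth, last check | 71.0 mm (in); 17 N at the stop |
| Start button | Tip height and force while pressing, wrist depth after | Tip at 71 mm (right down) with 24 N; back up at 77.1 mm |
| Stop button | Wrist depth, last check | 97.2 mm (never pressed) |

- **Strip, box, tin, jar and offcut:** in the last scene and side pictures they look unmoved and upright. I judged this by eye; I did not measure their positions again.
- **Failed check:** I also compared the before and after pictures by pixel difference. The arm and its shadow dominated the result, so it told me nothing.
- **Disagreements:** the scene and side cameras differed by up to about 14 mm on the box controls and 6 mm on the rocker. I used averages, and wrist-camera measurements agreed with those within about 2 mm.

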